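# Turn the drying tree and hang the bamboo lid rest on its free branch

## Robot

A 6-joint arm with a two-finger parallel gripper is mounted at the origin on the work surface. World frame = base frame: x ahead of the robot, y to its left, z up, the work surface at z = 0. Lengths are in mm, angles in rad, forces in N, time in s.
With the tool pointing down it reaches from about 275 to 1000 mm from the base axis. Payload 8.4 kg.
Tool frame: the origin (TCP) lies midway between the tips of the shut fingers; the grasp point (between the pads) lies 19 mm behind it; z points along the fingers, y is the direction in which the jaws open and shut (so a half turn about z gives the same grasp; the last joint's range is limited). The gripper opens to 85 mm and grips with 20 to 120 N. Pads are 22 mm wide; open, the fingers measure 114 mm over their backs; the gripper's body (76 mm by 85 mm) begins 54 mm behind the grasp point. The pads swing forward as they close: fully open they stand 13 mm farther back than shut.
Start: joints at [-1.31, 0.353, 1.633, -0, 1.155, -0.002], TCP at [162.364, -603.544, 231.281] pointing down, gripper open.
Joint ranges: [-2.63, 2.63], [-0.92, 2.1], [0.06, 2.66], [-1.3, 4.44], [0, 2.69], [-3.02, 3.02]. Speed limits (rad/s): [2.22, 2.22, 2.79, 3.14, 3.14, 3.14].

## Interface

Orientations are given as [roll, pitch, yaw] about the fixed x, y, z axes, in that order (R = Rz(yaw) Ry(pitch) Rx(roll)).
In Python, from rig import * gives the robot as it stands.
- The arm moves only by the tool play_rows, never from a script. Its argument "moves" is a list of rows, each a list of 3 entries, a list of its own where there are three numbers: the shift along the tool's x, y, z in m, then the turn, a rotation vector about the tool's x, y, z in rad, then the opening in per cent of the stroke, from 0 (shut) to 100 (fully open). In form: [[[x, y, z], [rx, ry, rz], fingers], ...]. A call has 1 to 20 rows; each row shifts and turns the commanded pose from where the row before left it, along the tool's axes as they then stand; what a row does not reach is not made up. A row lasts 1/10 s, in which the tool goes at most 50 mm and 8.59 degrees, less where a joint would pass 70% of its speed; a pose out of reach is approached as far as the arm can. A call is refused whole if a number of a shift passes 0.05 or a number of a turn 0.15, either way. A call with a gripper value outside its range is refused whole. The fingers move at their own pace and stop on an object; "squeeze" is the grip in N (left out, the last holds). Time passes only in rows, so rows that do not move let the fingers close. It gives the time, the measured TCP pose, the force and the opening at its end, in the units of the state.
- sense(): the state, without advancing time (a new reading comes with each control period).
- grab_frame(name): name is "side" or "top" or "wrist"; returns a dict with "pixels" (384x512x3 uint8, red, green, blue), "intrinsics" (3x3 intrinsics, pixels), "R" (3x3) and "t" (3): a world point X has camera coordinates R X + t. Camera axes: x right, y down, z forward; pixel columns grow to the right and rows downward; lengths in mm; the calibration is good to about 2 mm. A picture is of the moment at which its call begins. There is no depth.
- sign_off(): hands the job in, once; it reports no verdict.
The state is a dict: "clock": time; "qpos": joint angles; "qvel": joint speeds; "joint_efforts": joint torques, N m; "eef_pos": TCP position; "tcp_rot": TCP orientation; "contact_force": force on the tool from outside, world axes, zero at the start; "wrist_torque": the same for the moment, N m; "opening": opening from 0.0 (shut) to 1.0 (fully open).
Only numpy, scipy, OpenCV 4.12 (cv2) and the standard library are available. Lean on these libraries where they do the work, as an engineer would, in place of code of your own. Each camera call takes 0.05 s, during which the arm holds its last target. There are 200 camera calls.

## Task

Turn the little drying tree by its wooden handle until its empty branch points over the brass inlay in the plinth, then hang the loose bamboo lid rest on that branch: the branch's pin must come up through the hole in the lid rest's node wall and the rim must sit fully home on the saucer. The branch is springy and bent a little out of true, so feel gently for the hole and never press the lid rest against the tree harder than about 12 N; let go, and leave every other thing where it stands.

Things in the scene. Friction and masses are not known exactly. Their poses are not given: they have to be found in the camera images.
- plinth: Fixed round slate plinth under the tree, radius 150, 12 high, a brass inlay bar let into its rim on the robot's side. Origin: centre of its underside. The tree on it turns in either direction about its vertical centre line (no stop within 3.1 rad of the inlay) against a dry friction of 0.4 N m and stays where left.
- tree: Turning tree: cedar disc of radius 95, post of radius 11, four level bamboo branches a quarter turn apart, each with a saucer and upright pin 120 from the axis. Origin on the axis, 12 above the table; z up, x along the EMPTY branch (as if straight). The others carry a second lid rest, a celadon cup and a bronze weight with rings, fast to the tree, at most 56 above the saucers.
- finial (a point): Centre of the turning handle on top of the post: a cedar bar 56 long along the tree's x axis, 22 thick (y), 30 high, its top 202 above the table. This point is on the turning axis, 187 above the table; x along the empty branch. Grip it from above across its thickness and turn.
- free_pin (a point): Where the empty branch's pin would meet its saucer (disc, radius 27) were the branch straight: on the saucer's top, 110 above the table, 120 from the axis; x outward, z up; turns with the tree. NOT the true pin: the branch is bent sideways by a hidden amount, so the real pin and saucer stand 0 to 13 off to either side along y, radius unchanged. Pin 9 in diameter, 56 tall, flat chamfered tip.
- mark (a point): Fixed point on the plinth's top over the brass inlay bar (36 x 12), 12 above the table and 120 from the turning axis, on the side towards the robot: the empty branch is to stop over it. The empty branch is a spring: pressed down it gives about 1 mm per newton straight down, its pin staying upright, and springs back; a side force over about 3.3 N at the pin turns the whole tree.
- lidrest_mid (a point): Centre (half-way up, on the axis) of the loose bamboo lid rest standing on the table: a tube, outside diameter 50, bore 42, 56 high, about 70 g, z up. A wall (the node) 5 thick crosses the bore, its underside 36 above the lower rim, with a central hole of 14 diameter.
- lidrest: The same lid rest; origin at the centre of its lower rim. Fully home, this rim stands on the saucer (sagging about 1) and the pin ends 15 above the node wall. If the pin misses the hole, its tip meets the wall's underside with the rim 20 above the saucer.
- teabowl: Deep red raku tea bowl, 116 in diameter, 78 high; origin under its centre. A bystander, to be left alone.
- incense: Celadon incense container, 68 in diameter, 49 high; origin under its centre. Bystander.
- kettlelid: Bronze kettle lid with a knob, 104 in diameter, 37 high; origin under its centre. Bystander.
- caddy: Black lacquer tea caddy, 68 in diameter, 70 high; origin under its centre. Bystander.
- whiskstand: White whisk stand with a bamboo whisk on it, 60 in diameter, 130 high; origin under its centre. Bystander.
Mind the look-alikes: they are no part of the job. Leave any blue look-alike of the lidrest alone.

How it is judged:
By the outcome, as a careful person would: the job done as asked, in the order asked, and still so for the second after the job is handed in, with the robot touching nothing.
It also fails if it takes over 72 s, if anything falls off the work surface, if the arm or the gripper's body presses on something with over 40 N, if the wrist force passes 120 N, or if a joint passes its speed limit or range.

## Working session

There is one attempt and no reset: what is moved stays moved. The work goes in short steps, Python scripts to look and compute and a tool call to move; the robot and the scene stay as the last step left them, time stands still between calls to the robot, and variables do not carry over. Pictures are saved under pics/ and viewed, about 8 in all and at most 12, crops included, and the job is handed in when it is done.

Besides the shell and the picture viewer there is one more tool, called after "Emit:" in YAML: its name, and indented under it one key for each argument. play_rows: Moves the arm, as the interface text tells. Its arguments: {"type":"object","properties":{"moves":{"type":"array"},"squeeze":{"type":"number"}},"required":["moves"]}

```bash
mkdir -p pics; ls
cat > h.py <<'E'
from rig import *
import numpy as np, cv2
def snap(n,f):
    d=grab_frame(n); cv2.imwrite(f'pics/{f}.png',d['pixels'][:,:,::-1]); np.savez(f'pics/{f}.npz',**{k:np.array(v) for k,v in d.items()}); return d
def load(f): return dict(np.load(f'pics/{f}.npz'))
def ray(d,u,v,z):
    R=d['R'];t=d['t'];c=-R.T@t; w=R.T@np.linalg.solve(d['intrinsics'],[u,v,1.]); return c+w*(z-c[2])/w[2]
def proj(d,X):
    p=d['intrinsics']@(d['R']@np.array(X,float)+d['t']); return p[:2]/p[2]
E
python3 - <<'E'
from h import *
a=snap('top','top0');b=snap('side','side0')
for d in(a,b): print((-d['R'].T@d['t']).round(),d['R'].round(2).tolist())
print(sense())
im=np.hstack([a['pixels'],b['pixels']])[:,:,::-1]
cv2.imwrite('pics/t0.png',cv2.resize(a['pixels'][:,:,::-1],(800,600)));cv2.imwrite('pics/s0.png',cv2.resize(b['pixels'][:,:,::-1],(800,600)))
E
```

```text
pics
[ 367.   17. 1082.] [[0.02, -1.0, -0.0], [-0.99, -0.02, -0.14], [0.13, 0.0, -0.99]]
[  21.  625. 1087.] [[-0.79, -0.61, -0.01], [-0.47, 0.62, -0.63], [0.39, -0.49, -0.78]]
{'clock': 0.1, 'qpos': array([-1.31039920e+00,  3.53565514e-01,  1.63403561e+00,  2.22144138e-05,
        1.15521580e+00, -2.37210158e-03]), 'qvel': array([ 0.00081391, -0.00142179, -0.00031326, -0.00166253, -0.00010456,
        0.00091394]), 'joint_efforts': array([-2.52525651e-04, -6.06358051e+01, -3.42818320e+01, -3.97037411e-05,
        4.01348181e-03,  1.55451733e-05]), 'eef_pos': array([ 162.26337372, -603.13661886,  230.65545165]), 'tcp_rot': array([-3.14036844e+00, -2.32166071e-05,  2.62760235e-01]), 'contact_force': array([-0.13825324, -0.09434826,  0.16710984]), 'wrist_torque': array([-0.03801819, -0.04951653, -0.05435783]), 'opening': 0.9999600904158867}
```

View pics/t0.png

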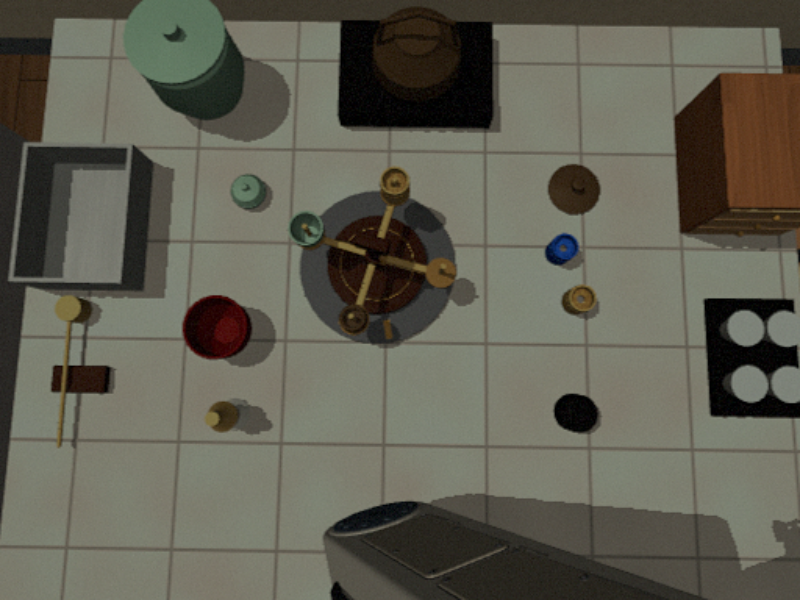

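View pics/s0.png

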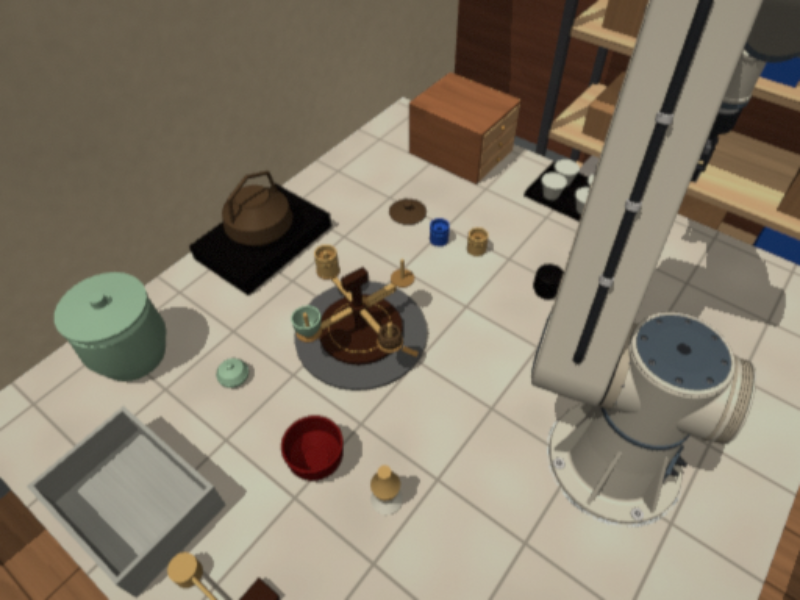

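Pictures 1–2. In the top view (800x600), the plinth is at about (378,267) with the inlay at (388,328), and the empty branch's saucer with its pin is at (440,272).

Candidates for the loose lid rest:
- Bamboo ring at (581,299): bamboo and standing on the table, so this one fits.
- Blue tube at (562,249): the look-alike.
- Bamboo ring at (395,185): fast to the tree.

I'll measure these and confirm with one enlarged crop.

Run:
```python
from h import *
a=load('top0');b=load('side0')
im=a['pixels'][:,:,::-1].copy(); s=b['pixels'][:,:,::-1].copy()
A=cv2.resize(im[105:235,185:315],(520,520),interpolation=cv2.INTER_CUBIC) # 4x
B=cv2.resize(im[145:215,340:410],(280,280),interpolation=cv2.INTER_CUBIC)
C=cv2.resize(s[130:180,285:355],(280,200),interpolation=cv2.INTER_CUBIC)
o=np.zeros((520,800,3),np.uint8);o[:,:520]=A;o[:280,520:]=B;o[300:500,520:]=C
cv2.imwrite('pics/crop1.png',np.clip(o*1.5,0,255).astype(np.uint8))
for n,d in(('top',a),('side',b)):
    hsv=cv2.cvtColor(d['pixels'],cv2.COLOR_RGB2HSV)
    # bamboo mask components
    m=cv2.inRange(hsv,(8,90,70),(28,255,255))
    k,l,st,c=cv2.connectedComponentsWithStats(m)
    for i in range(1,k):
        if 15<st[i,4]<2000: print(n,st[i],c[i].round(1), hsv[l==i].mean(0).round())
# slate: grey dark low saturation
hsv=cv2.cvtColor(a['pixels'],cv2.COLOR_RGB2HSV)
print(hsv[215,225],hsv[180,200],hsv[150,285],hsv[110,180])
```

```text
top [243 107  19  18 200] [252.6 116.2] [ 20. 149. 105.]
top [241 125  12  28 122] [246.4 140.2] [ 21. 138. 108.]
top [468 134  44   2  60] [489.5 134.6] [ 20. 120.  92.]
top [457 140  24   1  24] [468.5 140. ] [ 16. 138.  80.]
top [490 145  22  14  51] [506.1 149.3] [ 15. 137.  90.]
top [208 152  26  11 109] [220.3 157.2] [ 21. 138. 107.]
top [247 164  45  20 378] [275.2 172.5] [ 19. 154.  99.]
top [223 169  17  28 151] [233.1 182.4] [ 21. 136. 110.]
top [362 182  20  17 209] [371.9 190.5] [ 20. 149. 103.]
top [ 35 189  17  97 410] [ 41.9 219.8] [ 22. 130. 113.]
top [246 205   5  12  41] [247.8 210.5] [ 18. 171.  80.]
top [131 257  19  20 126] [137.1 267.4] [ 22. 130. 103.]
side [ 365    0   50   36 1231] [390.5  15.4] [ 16. 116. 123.]
side [ 351   45   50   55 1379] [375.4  75.5] [ 16. 115. 135.]
side [481  50  31  22 396] [497.5  59.9] [ 16. 105. 143.]
side [145 112  14  17  35] [151.3 119.7] [ 16. 113.  82.]
side [150 118  19  18 120] [157.2 123.7] [ 15. 130.  77.]
side [142 122  36  26 432] [161.1 137.8] [ 15. 129.  77.]
side [249 128  23  15 251] [260.3 135.3] [ 15. 130.  78.]
side [299 146  13  18 192] [305.1 154.2] [ 18. 131. 121.]
side [201 157  25  37 348] [210.7 170.8] [ 18. 131. 123.]
side [232 166  33  32 297] [249.7 182.9] [ 18. 136. 124.]
side [190 194  36  25 202] [210. 206.] [ 17. 138. 116.]
side [230 197  26  22 183] [242.6 208.5] [ 17. 135. 117.]
side [194 200   3   9  19] [195.2 203.3] [ 20. 114. 120.]
side [221 217  47  11 140] [247.5 223.3] [ 16. 144.  94.]
side [237 298  19  23 304] [246.2 309.4] [ 19. 129. 142.]
side [486 312  26  72 964] [502.6 358.6] [ 14. 135. 120.]
side [107 353  31  31 430] [119.2 365.7] [ 19. 127. 162.]
[45  8 64] [40 12 65] [15  8 61] [ 34  34 127]
```

View pics/crop1.png

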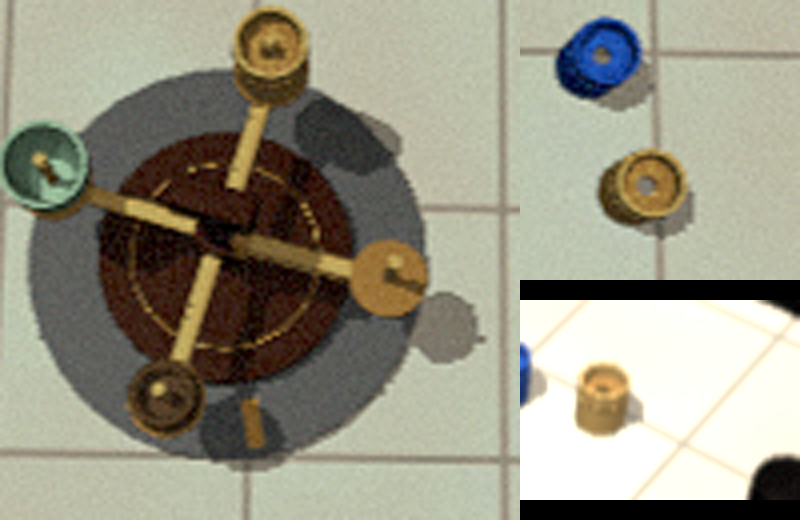

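Picture 3. It confirms the loose bamboo lid rest with its hole at full-frame pixel ~(372,191), the blue tube beside it. The bare saucer with pin is at ~(282,174) and the inlay bar at (247.8,210.5).

Run:
```python
from h import *
from scipy.optimize import least_squares
def circ(P,r=None):
    f=lambda p:np.hypot(P[:,0]-p[0],P[:,1]-p[1])-(r or p[2])
    s=least_squares(f,[*P.mean(0),100],loss='soft_l1',f_scale=2);return s.x.round(1),np.abs(s.fun).mean().round(2)
a=load('top0');b=load('side0')
g=cv2.cvtColor(a['pixels'],cv2.COLOR_RGB2HSV)
# plinth radial edge from rough center
c0=ray(a,241,170,12)
P=[]
for t in np.linspace(0,2*np.pi,180):
    rs=np.arange(135,165,.5); U=np.array([proj(a,[c0[0]+r*np.cos(t),c0[1]+r*np.sin(t),12]) for r in rs]).astype(np.float32)
    v=cv2.remap(a['pixels'].max(2).astype(np.float32),U[:,0].reshape(-1,1),U[:,1].reshape(-1,1),1).ravel()
    v=cv2.GaussianBlur(v.reshape(-1,1),(1,7),0).ravel(); d=np.diff(v); i=d.argmax()
    if d[i]>4: P.append([c0[0]+rs[i]*np.cos(t),c0[1]+rs[i]*np.sin(t)])
P=np.array(P);print('plinth',circ(P),circ(P,150),len(P))
bar=ray(a,247.8,210.5,12);ax=circ(P,150)[0];print('bar',bar, 'r',np.hypot(*(bar[:2]-ax[:2])),'ang',np.arctan2(*(bar[:2]-ax[:2])[::-1]))
print('barside',ray(b,0.64*407,0.64*350,12))
print('lid top hole(z41)',ray(a,372,191,41))
# lid rest: top rim mask ellipse
for d,(x,y,w,h) in((a,(355,175,35,30)),):
    m=cv2.inRange(cv2.cvtColor(d['pixels'],cv2.COLOR_RGB2HSV),(8,70,70),(28,255,255))[y:y+h,x:x+w]
    cs,_=cv2.findContours(m,0,1);c=max(cs,key=cv2.contourArea);print(cv2.minEnclosingCircle(c),cv2.boundingRect(c),x,y)
print('saucer',ray(a,281.9,174.1,110))
sa=ray(a,281.9,174.1,110)[:2]-ax[:2];print(np.hypot(*sa),np.arctan2(sa[1],sa[0]))
for nm,u,v,z in(('lid2',271,46,160),('cup',45,160,150),('weight',167,397,140)):
    q=ray(a,185+(u+.5)/4-.5,105+(v+.5)/4-.5,z)[:2]-ax[:2];print(nm,np.hypot(*q),np.arctan2(q[1],q[0]))
print('handle',ray(a,241.9,165,202), proj(a,[*ax[:2],202]))
```

```text
plinth (array([582.7,  68.2, 149.8]), np.float64(1.79)) (array([582.8,  68.2, 100. ]), np.float64(1.81)) 165
bar [461.45942099  47.50985641  12.        ] r 123.09190938059152 ang -2.972703968534277
barside [464.95209858  51.01262601  12.        ]
lid top hole(z41) [ 521.02496801 -311.70405625   41.        ]
((16.758621215820312, 15.543103218078613), 9.866873741149902) (7, 7, 20, 17) 355 175
saucer [553.55847792 -46.13412448 110.        ]
118.0142306410086 -1.8211840673002508
lid2 119.9176940202845 -0.2718344241258106
cup 122.04167954212534 1.2480672640001529
weight 120.43786408871625 2.8734518142886505
handle [557.2917586   58.88662836 202.        ] [238.36480485 154.86823361]
```

Emit:
play_rows:
  moves:
    - [[0.0376,-0.0212,-0.007],[0,0,0],100]
    - [[0.0376,-0.0212,-0.007],[0,0,0],100]
    - [[0.0376,-0.0212,-0.007],[0,0,0],100]
    - [[0.0376,-0.0212,-0.007],[0,0,0],100]
    - [[0.0376,-0.0212,-0.007],[0,0,0],100]
    - [[0.0376,-0.0212,-0.007],[0,0,0],100]
    - [[0.0376,-0.0212,-0.007],[0,0,0],100]
    - [[0.0376,-0.0212,-0.007],[0,0,0],100]
    - [[0.0376,-0.0212,-0.007],[0,0,0],100]
    - [[0.0376,-0.0212,-0.007],[0,0,0],100]
    - [[0,0,0],[0,0,0],100]
    - [[0,0,0],[0,0,0],100]

```text
clock: 1.3
eef_pos: [470.7, -300.4, 301.0]
tcp_rot: [-3.141, 0.001, 0.265]
contact_force: [0.3, -0.2, 0.6]
opening: 1.001
```

Run:
```python
from h import *
d=snap('wrist','w1');s=sense()
print(s['eef_pos'],s['tcp_rot'],s['qpos'],s['clock']);print(-d['R'].T@d['t'],d['R'].round(3).tolist(),d['intrinsics'].tolist())
for z in(41,56): print(proj(d,[521,-311.7,z]))
```

```text
[ 470.02385284 -301.02951321  300.81433533] [-3.14117820e+00  9.70427968e-04  2.63718240e-01] [-5.72052559e-01  1.88608703e-01  1.69662850e+00 -4.64583418e-04
  1.25731370e+00  7.35169206e-01] 1.35
[ 537.46904183 -283.14912921  443.04170771] [[0.261, -0.965, -0.0], [-0.93, -0.252, 0.269], [-0.26, -0.07, -0.963]] [[295.52932869689806, 0.0, 255.23353565124003], [0.0, 295.52932869689806, 193.6912599674394], [0.0, 0.0, 1.0]]
[272.77218309 129.40651267]
[273.43791955 130.10052697]
```

View pics/w1.png

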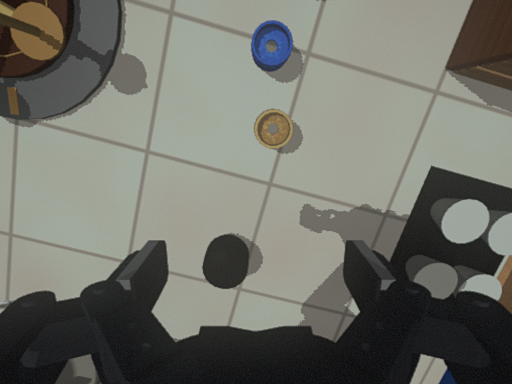

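Picture 4. The wrist view shows the loose lid rest at (273,129), where the estimate (521,-312) projects, with the blue tube at (272,45). Next I go over the tree.

Emit:
play_rows:
  moves:
    - [[0.0228,-0.0363,-0.0066],[0,0,0],100]
    - [[0.0228,-0.0363,-0.0066],[0,0,0],100]
    - [[0.0228,-0.0363,-0.0066],[0,0,0],100]
    - [[0.0228,-0.0363,-0.0066],[0,0,0],100]
    - [[0.0228,-0.0363,-0.0066],[0,0,0],100]
    - [[0.0228,-0.0363,-0.0066],[0,0,0],100]
    - [[0.0228,-0.0363,-0.0066],[0,0,0],100]
    - [[0.0228,-0.0363,-0.0066],[0,0,0],100]
    - [[0.0228,-0.0363,-0.0066],[0,0,0],100]
    - [[0,0,0],[0,0,-0.1466],100]
    - [[0,0,0],[0,0,-0.1466],100]
    - [[0,0,0],[0,0,-0.1466],100]
    - [[0,0,0],[0,0,-0.1466],100]
    - [[0,0,0],[0,0,-0.1466],100]
    - [[0,0,0],[0,0,-0.1466],100]
    - [[0,0,0],[0,0,-0.1466],100]
    - [[0,0,0],[0,0,0],100]
    - [[0,0,0],[0,0,0],100]

```text
clock: 3.15
eef_pos: [583.5, 66.5, 360.4]
tcp_rot: [-3.141, 0.0, 1.283]
contact_force: [0.8, 0.1, -0.3]
opening: 1.002
```

Run:
```python
from h import *
d=snap('wrist','w2');s=sense()
print(s['eef_pos'],s['tcp_rot'],s['clock'])
for X in([582.7,68.2,202],[464.4,48,12],[553.5,-46,110]): print(proj(d,X))
cv2.imwrite('pics/w2b.png',cv2.resize(np.clip(d['pixels'][:,:,::-1]*1.6,0,255).astype(np.uint8),(800,600)))
```

```text
[583.57832706  66.73919628 360.45209904] [-3.14121944e+00  2.57676973e-04  1.28370635e+00] 3.2
[253.00322881 177.52102128]
[190.8949759  183.87137781]
[256.79523834 243.43699022]
```

View pics/w2b.png

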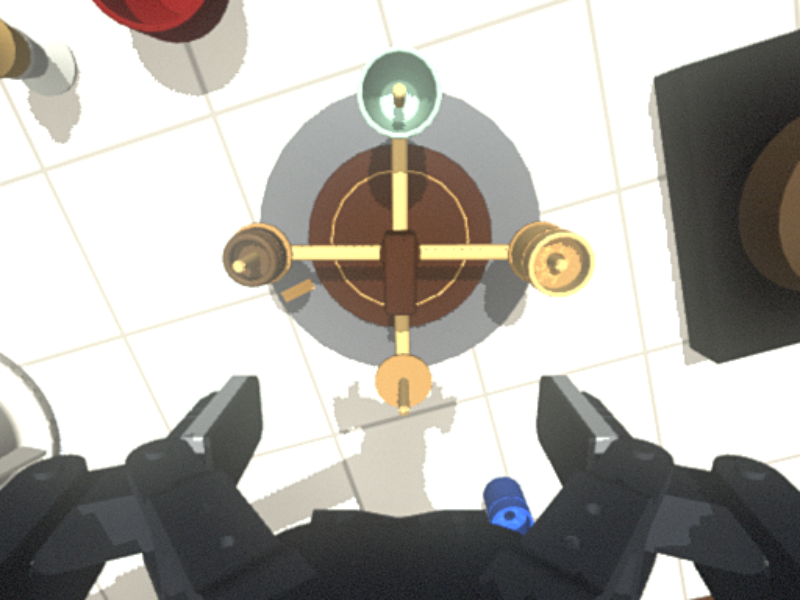

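Picture 5 (800x600 scale). The handle bar runs from (400,232) to (400,313), already nearly along the tool's x. The bare saucer is at (404,381), with the inlay at (299,291).

Run:
```python
from h import *
d=load('w2');p=d['pixels'];hsv=cv2.cvtColor(p,cv2.COLOR_RGB2HSV)
print('handle',hsv[170,256],'disc',hsv[185,230],'sauc',hsv[243,257],'bar',hsv[186,191],'branch',hsv[130,256])
# handle edges: saturation/value profile rows
for v in range(150,202,10): print(v,p[v,238:274].sum(1).tolist())
for u in(250,256,262): print('col',u,p[140:210,u].sum(1).tolist())
m=cv2.inRange(hsv,(5,100,60),(28,255,255))
k,l,st,c=cv2.connectedComponentsWithStats(m)
for i in range(1,k):
    if 30<st[i,4]<3000: print(st[i],c[i].round(1),hsv[l==i].mean(0).round())
```

```text
handle [ 10 133  69] disc [ 10 113  68] sauc [ 20  97 108] bar [ 18 125 124] branch [ 22 112 187]
150 [153, 162, 151, 159, 149, 152, 152, 138, 112, 132, 120, 110, 110, 110, 123, 125, 119, 119, 120, 112, 112, 112, 132, 125, 127, 128, 114, 107, 138, 162, 156, 148, 146, 156, 139, 158]
160 [470, 470, 470, 475, 423, 187, 130, 135, 127, 139, 152, 159, 140, 158, 157, 153, 161, 155, 158, 153, 153, 153, 154, 145, 144, 156, 150, 120, 121, 139, 177, 340, 488, 467, 443, 450]
170 [124, 149, 152, 146, 130, 127, 137, 121, 108, 150, 151, 152, 150, 150, 150, 156, 152, 152, 147, 149, 153, 154, 152, 148, 160, 141, 142, 117, 116, 135, 145, 144, 124, 131, 126, 156]
180 [150, 158, 161, 145, 154, 158, 152, 123, 128, 141, 159, 151, 165, 155, 151, 155, 152, 153, 154, 138, 146, 144, 153, 151, 155, 137, 141, 128, 134, 137, 146, 146, 142, 146, 152, 146]
190 [170, 150, 143, 157, 149, 165, 162, 141, 134, 146, 154, 152, 152, 158, 161, 159, 148, 156, 155, 152, 148, 158, 140, 150, 157, 148, 146, 135, 131, 148, 152, 156, 144, 144, 156, 176]
200 [161, 166, 154, 165, 163, 157, 158, 162, 158, 141, 135, 157, 143, 150, 14
[... 690 characters left out ...]
1, 141, 154, 138, 154, 154, 151, 155, 148, 152, 151, 156, 144, 155, 158, 158, 154, 141, 169, 305, 308, 310, 312, 310, 312, 312, 315]
col 262 [145, 147, 145, 139, 150, 143, 134, 115, 106, 94, 127, 145, 144, 148, 156, 148, 145, 156, 152, 154, 144, 141, 145, 146, 136, 156, 138, 154, 145, 143, 160, 146, 151, 153, 153, 150, 151, 154, 151, 155, 155, 151, 138, 143, 149, 154, 150, 134, 153, 145, 157, 150, 145, 152, 148, 149, 156, 160, 152, 156, 145, 134, 150, 153, 158, 160, 154, 151, 154, 186]
[  0  13  10  36 274] [ 3.7 31.3] [ 20. 111. 108.]
[499 103  13  73 611] [506.2 140.1] [ 16. 109.  70.]
[149 167   8   7  43] [152.3 169.9] [ 21. 106. 178.]
[180 179  21  14 136] [190.1 185.4] [ 18. 124. 126.]
```

Run:
```python
from h import *
d=load('w2')
h=ray(d,255.8,176,202);print('handle c',h)
a=ray(d,256,152,202);b=ray(d,255.8,200,202);print('handle yaw',np.arctan2(*(b-a)[[1,0]]))
print('bar',ray(d,190.1,185.4,12))
sa=ray(d,404/1.5625,381/1.5625-.3,110);print('saucer',sa)
for ax in([582.7,68.2],h[:2]):
    v=ray(d,190.1,185.4,12)[:2]-ax; w=sa[:2]-ax; print('mark ang',np.arctan2(v[1],v[0]),np.hypot(*v),'saucer',np.arctan2(w[1],w[0]),np.hypot(*w))
# axis from plinth ring/ branches: tip of pins on cup, weight, lid2 at z=166
q=[ray(d,u/1.5625,v/1.5625,110+z)[:2] for u,v,z in((400,90,56),(239,265,56),(563,262,56))]
e=proj(d,[h[0],h[1],202]);print(e,q,'mid w-l',(q[1]+q[2])/2,'yaw from w-l',np.arctan2(*(q[2]-q[1])[::-1])-np.pi/2)
v=sense();print(v['eef_pos'],v['tcp_rot'])
# plinth circle in this view (z=12)
from scipy.optimize import least_squares
P=[];c0=np.array([582.7,68.2])
for t in np.linspace(0,2*np.pi,180):
    rs=np.arange(138,162,.5);U=np.array([proj(d,[c0[0]+r*np.cos(t),c0[1]+r*np.sin(t),12]) for r in rs]).astype(np.float32)
    if U[:,1].max()>235 :continue
    w=cv2.remap(d['pixels'].max(2).astype(np.float32),U[:,0].reshape(-1,1),U[:,1].reshape(-1,1),1).ravel();g=np.diff(cv2.GaussianBlur(w.reshape(-1,1),(1,7),0).ravel());i=g.argmax()
    if g[i]>5:P.append(c0+rs[i]*np.array([np.cos(t),np.sin(t)]))
P=np.array(P);s=least_squares(lambda p:np.hypot(*(P-p).T)-150,c0,loss='soft_l1',f_scale=1);print('plinth',s.x,len(P),np.abs(s.fun).mean())
```

```text
handle c [585.94566584  68.92088679 202.        ]
handle yaw -1.8628708573079553
bar [462.18104773  45.85439083  12.        ]
saucer [555.90138548 -46.88133408 110.        ]
mark ang -2.9582629583483686 122.5730154038742 saucer -1.7995857080521274 118.16039604904886
mark ang -2.957332769200184 125.89576613658491 saucer -1.8246442403841425 119.63616987423164
[255.8 176. ] [array([619.95659173, 182.81643433]), array([471.97661124, 102.53068083]), array([702.11357522,  36.58514042])] mid w-l [587.04509323  69.55791062] yaw from w-l -1.8498676269303278
[583.57832706  66.73919628 360.45209904] [-3.14121944e+00  2.57676973e-04  1.28370635e+00]
plinth [584.40474871  67.5295059 ] 132 2.335676983507922
```

Emit:
play_rows:
  moves:
    - [[0.002,0.0009,0.03],[0,0,0],100]
    - [[0,0,0.04],[0,0,0],100]
    - [[0,0,0.04],[0,0,0],100]
    - [[0,0,0.04],[0,0,0],100]
    - [[0,0,0.025],[0,0,0],100]
    - [[0,0,0.015],[0,0,0],100]
    - [[0,0,0],[0,0,0],60]
    - [[0,0,0],[0,0,0],30]
    - [[0,0,0],[0,0,0],15]
    - [[0,0,0],[0,0,0],10]
    - [[0,0,0],[0,0,0],5]
    - [[0,0,0],[0,0,0],5]
    - [[0,0,0],[0,0,0],5]
    - [[0,0,0],[0,0,0],5]
    - [[0,0,0],[0,0,0],5]
  squeeze: 70

```text
clock: 4.7
eef_pos: [584.9, 69.7, 172.3]
tcp_rot: [3.142, -0.001, 1.289]
contact_force: [-4.9, 1.7, 8.3]
opening: 0.251
```

Emit:
play_rows:
  moves:
    - [[0,0,0],[0,0,0.05],5]
    - [[0,0,0],[0,0,0.08],5]
    - [[0,0,0],[0,0,0.1],5]
    - [[0,0,0],[0,0,0.1],5]
    - [[0,0,0],[0,0,0.1],5]
    - [[0,0,0],[0,0,0.1],5]
    - [[0,0,0],[0,0,0.1],5]
    - [[0,0,0],[0,0,0.1],5]
    - [[0,0,0],[0,0,0.1],5]
    - [[0,0,0],[0,0,0.1],5]
    - [[0,0,0],[0,0,0.1],5]
    - [[0,0,0],[0,0,0.05],5]
    - [[0,0,0],[0,0,0.03],5]
    - [[0,0,0],[0,0,0],5]
    - [[0,0,0],[0,0,0],5]
    - [[0,0,0],[0,0,0],5]

```text
clock: 6.3
eef_pos: [585.5, 69.0, 172.2]
tcp_rot: [3.141, -0.001, 0.179]
contact_force: [-2.7, -2.8, 7.4]
opening: 0.247
```

Run:
```python
from h import *
s=sense();print(s)
```

```text
{'clock': 6.3, 'qpos': array([ 1.15056636e-01,  3.60137397e-01,  1.76699286e+00, -7.15864681e-04,
        1.01301455e+00,  1.50743058e+00]), 'qvel': array([-0.0005907 ,  0.00034492,  0.00065471,  0.00153044, -0.00066926,
       -0.00192653]), 'joint_efforts': array([  1.36773583, -54.27881598, -30.24995685,   0.52976036,
        -0.92018126,  -0.07445622]), 'eef_pos': array([585.51542021,  68.96674291, 172.24965979]), 'tcp_rot': array([ 3.14089429e+00, -1.40632274e-03,  1.78801346e-01]), 'contact_force': array([-2.65220765, -2.80273475,  7.40925882]), 'wrist_torque': array([-0.39072875,  0.39905557, -0.04456742]), 'opening': 0.2469572859297002}
```

Emit:
play_rows:
  moves:
    - [[0,0,0],[0,0,0],40]
    - [[0,0,0],[0,0,0],80]
    - [[0,0,0],[0,0,0],100]
    - [[0,0,0],[0,0,0],100]
    - [[0,0,0],[0,0,0],100]
    - [[0,0,-0.02],[0,0,0],100]
    - [[0,0,-0.04],[0,0,0],100]
    - [[0,0,-0.045],[0,0,0],100]
    - [[0,0,-0.045],[0,0,0],100]
    - [[0,0,-0.04],[0,0,0],100]
    - [[0,0,0],[0,0,0],100]
    - [[0,0,0],[0,0,0],100]

```text
clock: 7.5
eef_pos: [585.4, 69.3, 361.5]
tcp_rot: [3.141, -0.002, 0.179]
contact_force: [0.9, 0.3, 1.0]
opening: 1.001
```

Run:
```python
from h import *
d=snap('wrist','w3');t=snap('top','top3');s=sense()
print(s['eef_pos'],s['tcp_rot'],s['clock'],s['contact_force'])
m=cv2.inRange(cv2.cvtColor(d['pixels'],cv2.COLOR_RGB2HSV),(5,100,60),(28,255,255))
o=np.zeros((600,800,3),np.uint8);o[:384,:512]=np.clip(d['pixels'][:,:,::-1]*1.6,0,255)
o[:,:]=cv2.resize(o[:384,:512],(800,600));cv2.imwrite('pics/w3b.png',o)
```

```text
[584.38490756  69.25367998 359.24649963] [-3.14143743e+00  2.17745625e-03  1.78988192e-01] 7.6 [ 0.01690362 -0.36839191 -0.61628074]
```

View pics/w3b.png

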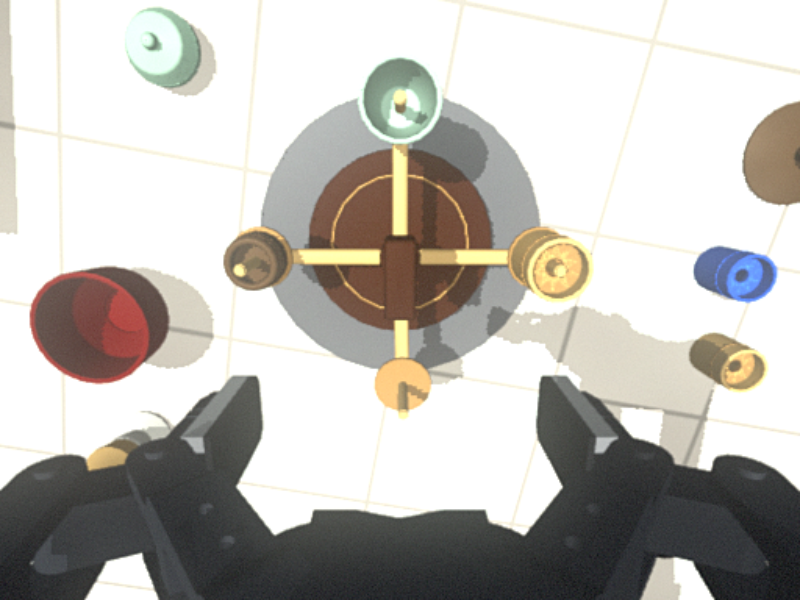

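Picture 6. The tree is turned and the inlay is now hidden under the empty saucer at (404,384). The handle is in line with the tool (yaw 0.179, so the branch is at -2.963 rad against a mark direction of about -2.967). Next, a close look down on the pin.

Emit:
play_rows:
  moves:
    - [[-0.03,0,0.02],[0,0,0],100]
    - [[-0.03,0,0.029],[0,0,0],100]
    - [[-0.03,0,0.03],[0,0,0],100]
    - [[-0.03,0.001,0.03],[0,0,0],100]
    - [[0,0,0],[0,0,0],100]
    - [[0,0,0],[0,0,0],100]
    - [[0,0,0],[0,0,0],100]

```text
clock: 8.3
eef_pos: [468.4, 47.1, 252.1]
tcp_rot: [3.142, -0.001, 0.179]
contact_force: [0.4, 0.7, -0.7]
opening: 0.998
```

Run:
```python
from h import *
d=snap('wrist','w4');s=sense();np.savez('pics/s4.npz',p=s['eef_pos'],r=s['tcp_rot'])
print(s['eef_pos'],s['tcp_rot'],s['clock'])
P=[466.4,47,110];print(proj(d,P),proj(d,[*P[:2],166]))
m=cv2.inRange(cv2.cvtColor(d['pixels'],cv2.COLOR_RGB2HSV),(5,80,60),(30,255,255))
k,l,st,c=cv2.connectedComponentsWithStats(m)
print([ (st[i].tolist(),c[i].round(1)) for i in range(1,k) if st[i,4]>80])
cv2.imwrite('pics/w4b.png',cv2.resize(np.clip(d['pixels'][90:270,160:350,::-1]*1.5,0,255).astype(np.uint8),None,fx=3.1,fy=3.1,interpolation=cv2.INTER_CUBIC))
```

```text
[468.65144848  47.16514171 252.33326509] [ 3.14147393e+00 -1.61277370e-03  1.79061004e-01] 8.35
[254.29480483 185.80723739] [254.08502548 202.54370462]
[([76, 0, 385, 210, 23813], array([278.8,  70.1])), ([237, 0, 34, 72, 2288], array([253.4,  35.2])), ([0, 250, 29, 39, 711], array([  9.5, 270.4]))]
```

View pics/w4b.png

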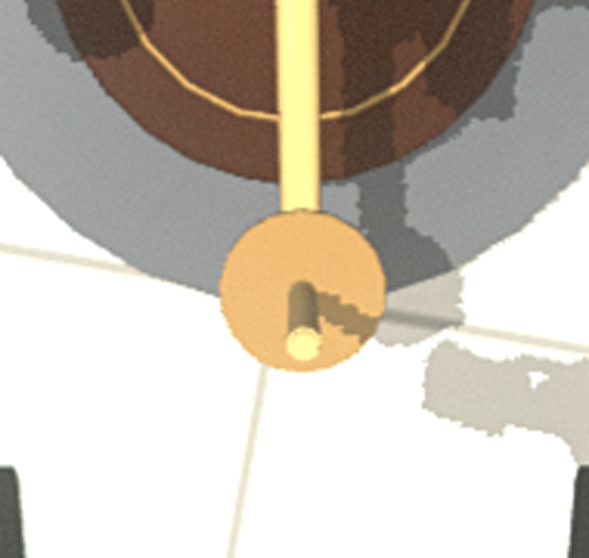

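Picture 7. The pin tip is at crop (304,342), full frame (257.7,200.0), with the saucer centre at (257.2,183.2). The real pin is about 3 mm to the tool's +y of the straight position. I'll record it, then go to the lid rest.

Emit:
play_rows:
  moves:
    - [[-0.0014,0.0403,0],[0,0,0],100]
    - [[-0.0014,0.0403,0],[0,0,0],100]
    - [[-0.0014,0.0403,0],[0,0,0],100]
    - [[-0.0014,0.0403,0],[0,0,0],100]
    - [[-0.0014,0.0403,0],[0,0,0],100]
    - [[-0.0014,0.0403,0],[0,0,0],100]
    - [[-0.0014,0.0403,0],[0,0,0],100]
    - [[-0.0014,0.0403,0],[0,0,0],100]
    - [[-0.0014,0.0403,0],[0,0,0],100]
    - [[0,0,0.034],[0,0,0],100]
    - [[0,0,0.034],[0,0,0],100]
    - [[0,0,0.034],[0,0,0],100]
    - [[0,0,0],[0,0,0],100]
    - [[0,0,0],[0,0,0],100]
    - [[0,0,0],[0,0,0],100]

```text
clock: 9.85
eef_pos: [521.0, -313.0, 151.9]
tcp_rot: [3.139, -0.002, 0.179]
contact_force: [0.1, -0.4, -0.2]
opening: 1.005
```

Run:
```python
from h import *
from scipy.spatial.transform import Rotation as Ro
w=load('w4');print('tip',ray(w,257.7,200,166),'saucer',ray(w,257.2,183.2,110))
d=snap('wrist','w5');s=sense();p=s['eef_pos'];R=Ro.from_euler('xyz',s['tcp_rot']).as_matrix()
print(p,s['tcp_rot'],s['clock'])
hsv=cv2.cvtColor(d['pixels'],cv2.COLOR_RGB2HSV);m=cv2.inRange(hsv,(8,70,60),(30,255,255))
k,l,st,c=cv2.connectedComponentsWithStats(m)
i=max((i for i in range(1,k) if 100<st[i,0]+st[i,2]/2<400 and 60<st[i,1]+st[i,3]/2<300),key=lambda i:st[i,4]);print(st[i],c[i])
mm=(l==i).astype(np.uint8);cs,h=cv2.findContours(mm,cv2.RETR_CCOMP,1)
for q in cs:
    if cv2.contourArea(q)>60:
        e=cv2.fitEllipse(q);print(cv2.contourArea(q),e)
        for z in(41,56):X=ray(d,*e[0],z);print(z,X,'in tool',R.T@(X-p))
print(proj(d,[521,-311.7,41]),proj(d,[521,-311.7,56]))
```

```text
tip [469.02858281  44.50946372 166.        ] saucer [469.52141675  44.64189699 110.        ]
[ 520.8831381  -312.9360847   151.95097415] [ 3.13925334e+00 -2.65694499e-03  1.79234528e-01] 9.9
[ 224  157   58   65 2705] [252.77744917 190.24214418]
2854.0 ((252.50033569335938, 190.3566436767578), (57.13441848754883, 63.906455993652344), 0.35983020067214966)
41 [ 522.45955629 -311.20013465   41.        ] in tool [  1.56584677  -1.68665793 110.95188412]
56 [ 526.3732304  -310.60847689   56.        ] in tool [ 5.56214436 -1.53605722 95.96276043]
199.5 ((252.4281463623047, 189.86904907226562), (15.470191955566406, 16.670507431030273), 80.77083587646484)
41 [ 522.8877164  -311.05917984   41.        ] in tool [  2.01227529  -1.74902646 110.95292437]
56 [ 526.77601308 -310.4758766    56.        ] in tool [ 5.98211266 -1.59472911 95.96373902]
[252.76742575 192.01920976] [252.66135517 196.68188293]
```

Emit:
play_rows:
  moves:
    - [[0.002,-0.0017,0.03],[0,0,0],100]
    - [[0,0,0.035],[0,0,0],100]
    - [[0,0,0.033],[0,0,0],100]
    - [[0,0,0.02],[0,0,0],100]
    - [[0,0,0.01],[0,0,0],100]
    - [[0,0,0],[0,0,0],100]
    - [[0,0,0],[0,0,0],75]
    - [[0,0,0],[0,0,0],65]
    - [[0,0,0],[0,0,0],58]
    - [[0,0,0],[0,0,0],50]
    - [[0,0,0],[0,0,0],45]
    - [[0,0,0],[0,0,0],45]
    - [[0,0,0],[0,0,0],45]
    - [[0,0,0],[0,0,0],45]
  squeeze: 25

```text
clock: 11.3
eef_pos: [522.0, -310.7, 23.4]
tcp_rot: [3.14, -0.002, 0.179]
contact_force: [-0.8, 1.1, 6.5]
opening: 0.579
```

Emit:
play_rows:
  moves:
    - [[0,0,-0.01],[0,0,0],45]
    - [[0,0,-0.03],[0,0,0],45]
    - [[0,0,-0.04],[0,0,0],45]
    - [[0,0,-0.04],[0,0,0],45]
    - [[0,0,-0.04],[0,0,0],45]
    - [[0,0,-0.04],[0,0,0],45]
    - [[0,0,-0.03],[0,0,0],45]
    - [[0,0,0],[0,0,0],45]
    - [[0,0,0],[0,0,0],45]
    - [[0,0,0],[0,0,0],45]

```text
clock: 12.3
eef_pos: [520.2, -309.7, 250.7]
tcp_rot: [-3.14, 0.001, 0.179]
contact_force: [0.2, 0.2, -0.8]
opening: 0.581
```

Run:
```python
from h import *
from scipy.spatial.transform import Rotation as Ro
d=snap('wrist','w6');s=sense();p=s['eef_pos'];R=Ro.from_euler('xyz',s['tcp_rot']).as_matrix()
print(p,s['tcp_rot'],s['clock'],s['opening'],s['contact_force'])
cv2.imwrite('pics/w6b.png',cv2.resize(np.clip(d['pixels'][150:384,130:380,::-1]*1.6,0,255).astype(np.uint8),None,fx=2.5,fy=2.5))
for dz in (17,20):
  X=p+R@np.array([0,0,23-41]);print(proj(d,X))
hsv=cv2.cvtColor(d['pixels'],cv2.COLOR_RGB2HSV);m=cv2.inRange(hsv,(8,70,50),(30,255,255))
k,l,st,c=cv2.connectedComponentsWithStats(m)
for i in range(1,k):
  if st[i,4]>800:
    cs,h=cv2.findContours((l==i).astype(np.uint8),cv2.RETR_CCOMP,1)
    for q in cs:
        if cv2.contourArea(q)>80: print(st[i],cv2.contourArea(q),cv2.fitEllipse(q))
```

```text
[ 520.21310033 -309.6763563   250.39502453] [-3.14005436e+00  1.76288228e-03  1.79024206e-01] 12.35 0.5806195248051476 [-0.08405267  0.88861778  0.07371637]
[253.68999376 264.18186118]
[253.68999376 264.18186118]
[ 260    0   71   21 1062] 989.5 ((294.7053527832031, 8.466824531555176), (21.000389099121094, 74.30642700195312), 89.86051177978516)
[ 444    0   68  100 5150] 5042.0 ((483.69219970703125, 52.829994201660156), (66.17385864257812, 111.67129516601562), 8.240577697753906)
[  197   191   118   138 12026] 12124.5 ((255.01486206054688, 263.439208984375), (113.9009017944336, 137.35997009277344), 0.7556656002998352)
[  197   191   118   138 12026] 308.5 ((255.1216278076172, 255.73577880859375), (13.866589546203613, 29.495759963989258), 89.63127899169922)
```

View pics/w6b.png

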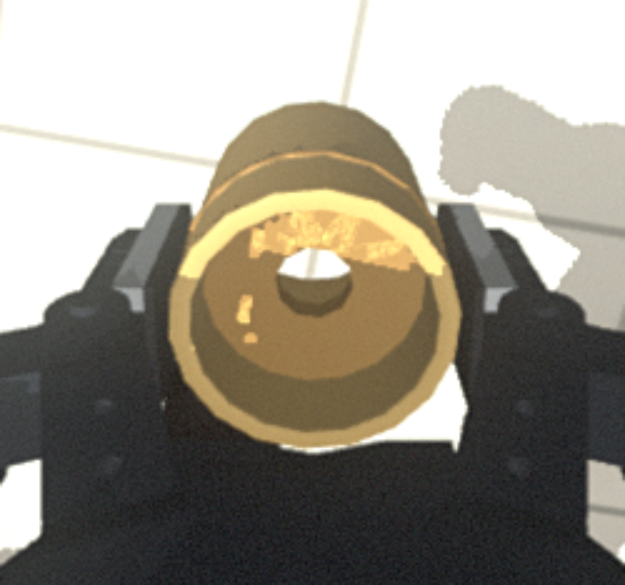

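Picture 8. The lid rest is held upright, with its hole at crop (314,281), full frame (255.3,262.3). I'll work out the offset to the pin in tool axes.

Run:
```python
from h import *
from scipy.spatial.transform import Rotation as Ro
d=load('w6');s=sense();p=s['eef_pos'];R=Ro.from_euler('xyz',s['tcp_rot']).as_matrix()
zl=p[2]-23.4
X=ray(d,255.3,262.3,zl+41);Y=ray(d,130+314.5/2.5-.5,150+318.5/2.5-.5,zl+56);print('hole in tool',R.T@(X-p),'rim',R.T@(Y-p))
w=load('w4');q=np.load('pics/s4.npz');R4=Ro.from_euler('xyz',q['r']).as_matrix()
T=ray(w,257.7,200,166);print('tip in tool4',R4.T@(T-q['p']))
print('move in tool now (to bring hole over tip, xy):',R.T@(T-X), p)
```

```text
hole in tool [  0.76006386   0.75485943 -17.60254927] rim [  2.15906638   0.74720469 -32.60504483]
tip in tool4 [-0.24112267  2.67013769 86.3333061 ]
move in tool now (to bring hole over tip, xy): [  12.0918899  -358.26424033  102.52510195] [ 520.21310033 -309.6763563   250.39502453]
```

Emit:
play_rows:
  moves:
    - [[0.0013,-0.0398,0],[0,0,0],45]
    - [[0.0013,-0.0398,0],[0,0,0],45]
    - [[0.0013,-0.0398,0],[0,0,0],45]
    - [[0.0013,-0.0398,0],[0,0,0],45]
    - [[0.0013,-0.0398,0],[0,0,0],45]
    - [[0.0013,-0.0398,0],[0,0,0],45]
    - [[0.0014,-0.0398,0],[0,0,0],45]
    - [[0.0014,-0.0398,0],[0,0,0],45]
    - [[0.0015,-0.0399,0],[0,0,0],45]
    - [[0,0,0],[0,0,0],45]
    - [[0,0,0.02],[0,0,0],45]
    - [[0,0,0.02],[0,0,0],45]
    - [[0,0,0],[0,0,0],45]
    - [[0,0,0],[0,0,0],45]
    - [[0,0,0],[0,0,0],45]

```text
clock: 13.85
eef_pos: [469.6, 44.2, 212.3]
tcp_rot: [3.141, -0.001, 0.179]
contact_force: [0.1, 0.2, -1.6]
opening: 0.581
```

Run:
```python
from h import *
from scipy.spatial.transform import Rotation as Ro
d=snap('wrist','w7')
P=[];F=[]
for i in range(6):
    s=sense();P.append(s['eef_pos']);F.append(s['contact_force']);R=Ro.from_euler('xyz',s['tcp_rot']).as_matrix()
    if i<5: grab_frame('wrist')
p=np.mean(P,0);print(p,np.std(P,0),s['tcp_rot'],s['clock'],np.mean(F,0))
H=p+R@[0.76,0.755,-17.6];T=np.array([469.0286,44.5095,166]);print('err tool',R.T@(T-H))
cv2.imwrite('pics/w7b.png',cv2.resize(np.clip(d['pixels'][150:384,130:380,::-1]*1.6,0,255).astype(np.uint8),None,fx=2.5,fy=2.5))
```

```text
[469.56863715  44.4316038  212.32608683] [0.14306316 0.06483045 0.13687196] [ 3.14154484e+00 -6.68935600e-04  1.78878919e-01] 14.15 [-0.30374635  0.25369597 -0.96903539]
err tool [-1.30854945 -0.92995532 63.92572193]
```

View pics/w7b.png

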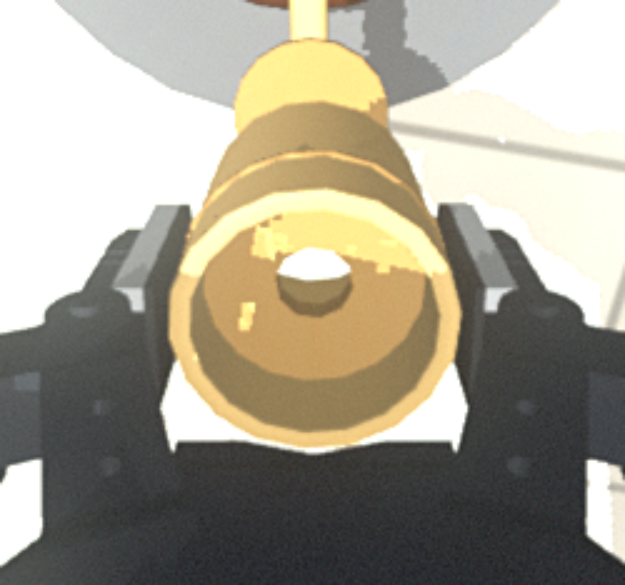

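Picture 9. The saucer's far edge is at crop (311,38) and the hole at (314,281). The pin is ~0.9 mm to tool -y, which agrees with the numbers. I'll correct and descend to just above contact.

Run:
```python
from h import *
w=load('w7');f=ray(w,254.3,164.9,110);H=ray(w,255.3,262.3,212.3-23.4+41)
u=np.array([np.cos(.179),np.sin(.179)]);n=np.array([u[1],-u[0]])
print('pin-hole x',(f[:2]-H[:2])@u-27,'y',(f[:2]-H[:2])@n)
w=load('w4');f4=ray(w,160+301/3.1,90+209.5/3.1-.5,110);print((f4[:2]-[469.03,44.51])@u-27)
```

```text
pin-hole x -2.065934837057096 y -0.7642740010988929
-0.5930963150344972
```

Emit:
play_rows:
  moves:
    - [[-0.0013,-0.0009,0.01],[0,0,0],45]
    - [[0,0,0.02],[0,0,0],45]
    - [[0,0,0.015],[0,0,0],45]
    - [[0,0,0.005],[0,0,0],45]
    - [[0,0,0],[0,0,0],45]
    - [[0,0,0],[0,0,0],45]
    - [[0,0,0],[0,0,0],45]

```text
clock: 14.85
eef_pos: [468.2, 45.3, 162.3]
tcp_rot: [3.141, -0.001, 0.179]
contact_force: [-0.5, 0.6, -0.5]
opening: 0.582
```

```bash
cat > st.py <<'E'
from h import *
from scipy.spatial.transform import Rotation as Ro
P=[];F=[]
for i in range(4):
    s=sense();P.append(s['eef_pos']);F.append(s['contact_force']);R=Ro.from_euler('xyz',s['tcp_rot']).as_matrix()
    if i<3: grab_frame('wrist')
p=np.mean(P,0);print(p.round(2),s['tcp_rot'].round(4),s['clock'],'F',np.mean(F,0).round(2))
H=p+R@[0.76,0.755,-17.6];T=np.array([469.0286,44.5095,166]);print('err tool',R.T@(T-H))
E
python3 st.py
```

```text
[468.15  45.28 162.29] [ 3.1415e+00 -1.1000e-03  1.7890e-01] 15.0 F [-0.34  0.06 -0.36]
err tool [-0.0282822   0.15569527 13.88926294]
```

Emit:
play_rows:
  moves:
    - [[0,0,0.002],[0,0,0],45]
    - [[0,0,0.002],[0,0,0],45]
    - [[0,0,0.002],[0,0,0],45]
    - [[0,0,0.002],[0,0,0],45]
    - [[0,0,0.002],[0,0,0],45]
    - [[0,0,0.002],[0,0,0],45]
    - [[0,0,0],[0,0,0],45]
    - [[0,0,0],[0,0,0],45]

```text
clock: 15.8
eef_pos: [467.7, 45.2, 149.6]
tcp_rot: [-3.142, 0.0, 0.179]
contact_force: [-0.0, 0.4, -0.9]
opening: 0.578
```

```bash
python3 st.py
```

```text
[467.74  45.24 149.71] [ 3.1416e+00 -1.0000e-04  1.7900e-01] 15.95 F [-0.05  0.57 -0.82]
err tool [0.38192433 0.18951983 1.31446309]
```

Emit:
play_rows:
  moves:
    - [[0,0,0.0015],[0,0,0],45]
    - [[0,0,0.0015],[0,0,0],45]
    - [[0,0,0.0015],[0,0,0],45]
    - [[0,0,0.0015],[0,0,0],45]
    - [[0,0,0],[0,0,0],45]
    - [[0,0,0],[0,0,0],45]

```text
clock: 16.55
eef_pos: [467.7, 45.2, 143.6]
tcp_rot: [-3.142, 0.0, 0.179]
contact_force: [-0.3, -0.1, 0.2]
opening: 0.579
```

```bash
python3 st.py
python3 - <<'E'
from h import *
d=snap('wrist','w8')
cv2.imwrite('pics/w8b.png',cv2.resize(np.clip(d['pixels'][150:384,130:380,::-1]*1.6,0,255).astype(np.uint8),None,fx=2.5,fy=2.5))
E
```

```text
[467.71  45.23 143.68] [-3.1416e+00 -1.0000e-04  1.7900e-01] 16.7 F [ 0.14  0.06 -0.35]
err tool [ 0.40825464  0.18831285 -4.71622205]
```

View pics/w8b.png

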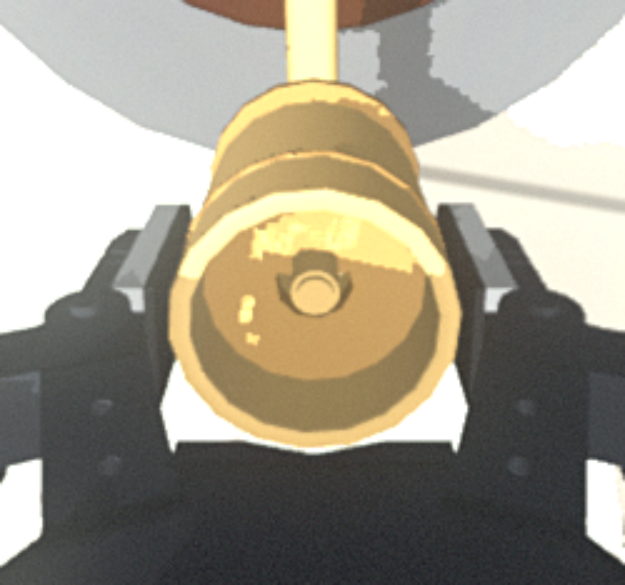

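Picture 10. The pin's tip stands in the hole at crop (315,291), with no force. I'll lower it home.

Emit:
play_rows:
  moves:
    - [[0,0,0.0015],[0,0,0],45]
    - [[0,0,0.0015],[0,0,0],45]
    - [[0,0,0.0015],[0,0,0],45]
    - [[0,0,0.0015],[0,0,0],45]
    - [[0,0,0.0015],[0,0,0],45]
    - [[0,0,0.0015],[0,0,0],45]
    - [[0,0,0.001],[0,0,0],45]
    - [[0,0,0],[0,0,0],45]
    - [[0,0,0],[0,0,0],45]

```text
clock: 17.65
eef_pos: [467.7, 45.2, 133.7]
tcp_rot: [3.142, -0.0, 0.179]
contact_force: [0.7, 0.1, -0.9]
opening: 0.581
```

```bash
python3 st.py
```

```text
[467.75  45.24 133.73] [ 3.1416e+00 -2.0000e-04  1.7900e-01] 17.8 F [ 0.2  -0.07 -0.98]
err tool [  0.37110984   0.1882211  -14.66588957]
```

Emit:
play_rows:
  moves:
    - [[0,0,0.001],[0,0,0],45]
    - [[0,0,0.001],[0,0,0],45]
    - [[0,0,0.001],[0,0,0],45]
    - [[0,0,0],[0,0,0],45]
    - [[0,0,0],[0,0,0],45]

```text
clock: 18.3
eef_pos: [467.8, 45.2, 130.7]
tcp_rot: [-3.142, -0.0, 0.179]
contact_force: [-0.8, -0.1, 1.4]
opening: 0.581
```

```bash
python3 st.py
```

```text
[467.77  45.23 130.74] [ 3.1416e+00 -1.0000e-04  1.7900e-01] 18.45 F [-0.54  0.1   1.21]
err tool [  0.35564017   0.18321067 -17.65716066]
```

The force has risen to ~2 N at the expected height, so the rim is on the saucer. Releasing and retreating.

Emit:
play_rows:
  moves:
    - [[0,0,0],[0,0,0],62]
    - [[0,0,0],[0,0,0],70]
    - [[0,0,0],[0,0,0],85]
    - [[0,0,0],[0,0,0],100]
    - [[0,0,0],[0,0,0],100]
    - [[0,0,0],[0,0,0],100]
    - [[0,0,-0.01],[0,0,0],100]
    - [[0,0,-0.03],[0,0,0],100]
    - [[0,0,-0.04],[0,0,0],100]
    - [[0,0,-0.04],[0,0,0],100]
    - [[0,0,-0.04],[0,0,0],100]
    - [[0,0,0],[0,0,0],100]
    - [[0,0,0],[0,0,0],100]

```text
clock: 19.75
eef_pos: [468.1, 45.3, 292.1]
tcp_rot: [3.141, -0.003, 0.179]
contact_force: [-0.2, -1.2, -0.5]
opening: 1.001
```

Run:
```python
from h import *
d=snap('wrist','w9');b=snap('side','s9');t=snap('top','top9');s=sense();print(s['eef_pos'],s['clock'],s['contact_force'])
A=cv2.resize(np.clip(d['pixels'][:330,:,::-1]*1.5,0,255).astype(np.uint8),(500,322))
B=cv2.resize(b['pixels'][140:260,170:290,::-1],(300,300),interpolation=cv2.INTER_CUBIC)
C=cv2.resize(np.clip(d['pixels'][120:260,200:310,::-1]*1.5,0,255).astype(np.uint8),None,fx=2,fy=2,interpolation=cv2.INTER_CUBIC)
o=np.zeros((600,800,3),np.uint8);o[:322,:500]=A;o[:300,500:]=B;o[322:600,:220]=C[:278];o[322:600,230:730]=cv2.resize(t['pixels'][:,:,::-1],(500,375))[:278];cv2.imwrite('pics/f.png',o)
```

```text
[466.88353181  45.15711513 289.65852253] 19.9 [ 0.52514721 -0.34726157 -0.97723649]
```

View pics/f.png

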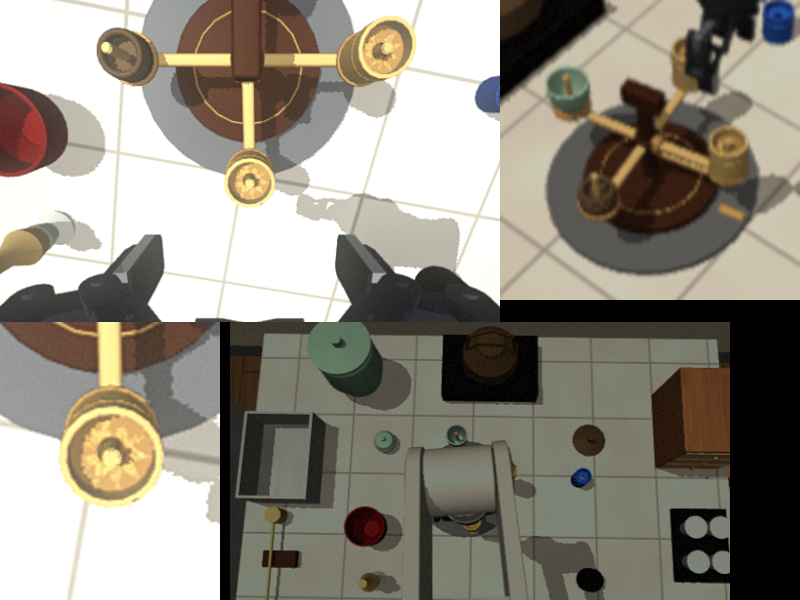

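Run:
```python
from h import *
b=load('s9');m=cv2.inRange(cv2.cvtColor(b['pixels'],cv2.COLOR_RGB2HSV),(8,110,60),(25,255,255))
m[:,:250]=0;m[:,275:]=0;m[:215]=0;m[235:]=0
M=cv2.moments(m,True);u,v=M['m10']/M['m00'],M['m01']/M['m00'];X=ray(b,u,v,12);print(u,v,M['m00'],X)
for ax in([584.5,68.3],):w=X[:2]-ax;print(np.arctan2(w[1],w[0]),np.hypot(*w))
w=load('w9')
p=w['pixels'].sum(2).astype(int)
for r in(100,120,140,150,130):  # empty branch edges
    q=p[r,235:275];print(r,q.tolist()) if r in(100,140) else 0
# home check: lid top rim & pin tip 165 -> node
print('rim/hole/pin px if home:',proj(w,[469,44.5,165]),proj(w,[469,44.5,56+109]))
h=ray(w,255.9,184.5/1,165);print(h)
```

```text
262.09090909090907 224.4848484848485 33.0 [459.35281045  49.24314868  12.        ]
-2.9904780208730313 126.58982042299374
100 [161, 162, 158, 162, 161, 156, 167, 159, 163, 171, 155, 146, 168, 298, 437, 467, 471, 458, 454, 455, 457, 454, 451, 413, 335, 175, 145, 154, 162, 156, 149, 113, 116, 116, 127, 117, 100, 132, 123, 116]
140 [174, 166, 164, 164, 161, 169, 163, 158, 156, 165, 165, 170, 151, 176, 295, 431, 459, 460, 460, 456, 457, 455, 452, 438, 385, 278, 158, 148, 161, 152, 159, 155, 149, 144, 127, 130, 123, 129, 123, 128]
rim/hole/pin px if home: [255.43574856 187.0730361 ] [255.43574856 187.0730361 ]
[471.52394609  44.5124997  165.        ]
```

```bash
python3 -c "
from rig import *
print(sign_off())"
```

```text
the job is handed in; nothing more can be done
None
```

The lid rest is hanging on the empty branch with the pin up through its hole. I handed the job in after about 20 s of robot time.

- **Turning:** I gripped the handle and turned the tree about -1.11 rad, to -2.963 rad. Three views put the inlay at -2.967 (wrist), -2.972 (top) and -2.990 (side, partly masked), so the branch is 0.5 to 3 mm from the inlay's centre line.
- **Hanging:** The camera showed the real pin about 3 mm to one side of the straight position. After one small correction the hole went over it with no measurable force, and a picture confirmed the pin in the hole.
- **Seating:** I lowered the rim until it met the saucer at the expected height. The readings taken at each stop never exceeded about 2 N; forces between stops were not recorded.
- **Last look:** After letting go, the pin stood in the hole and the tree had not turned. The bystanders in view, including the blue look-alike, looked undisturbed, and the gripper was clear of everything.

I judged the rim fully home from the contact height and force, and did not measure it separately from an image.

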